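# Slide the glass bottle into the counter stand and shut its rail

## Task

Put the tall glass bottle that stands in front of the wooden stand away beside the pepper mill: push it along the counter with the fingertips, low down so that it slides upright and does not tip, fully into the free right-hand bay of the stand. Then push the knob of the stand's steel rail until the rail is fully home across both bays, in front of the bottle and the mill. Push gently, do not grip or lift anything, and leave the mill and the other goods where they stand.

Things in the scene. Friction and masses are not known exactly. Their poses are not given: they have to be found in the camera images.
- bottle: tall clear glass bottle with a gold cap, standing on the counter in front of the stand or to its right (a like one far to the left is not meant), 63 mm across its lower part, 231 mm tall with a slim neck, about 0.6 kg. Origin at the centre of its underside, z up; it is round. It slides with a friction of 0.5 to 0.75, so a level push higher than about 40 mm can tip it
- mill: turned wooden pepper mill, 58 mm across the foot, 170 mm tall, about 0.18 kg, standing loose in the stand's left bay behind the rail, where it stays. Origin at the centre of its underside
- stand: low floorless oak stand fixed to the counter, with two open-fronted bays side by side. Origin on the counter at the middle of its front; x points into the bays (away from the robot and to its left), y left along the front, z up. Walls 12 mm thick, 45 high, y = -92 to 92 mm; their rounded ends reach forward to x = -6 mm; the back wall's face is at x = 72 mm
- left_bay (a point): point on the counter in the left bay, at stand x = 40, y = +43 mm: here the mill stands. Behind the stand, from world x = 0.685 m on, a fixed glass shelf hangs 0.18 m above the counter. The bay is 74 mm wide, centred on it. Left of this bay a steel guide barrel for the rail, up to 39 mm high, stands on the wall's outside at y = 83 to 135 mm and reaches forward to x = -21 mm
- right_bay (a point): point on the counter in the right bay, at stand x = 40, y = -43 mm: the centre of a bottle that touches the back wall. The bay is 74 mm wide, centred on it. On the front ends of the middle wall (y = 0) and the right wall (y = -86 mm) are small screw eyes for the rail, 17 mm across, reaching forward to x = -21 mm
- rail (a joint): travel in m of the steel rail, an 8 mm rod that slides along the stand's y axis at x = -12 mm, 26 mm above the counter: 0 = fully home across both bays; at the start 0.100 to 0.116, drawn out to the left, so that the rod still bars the left bay and the right bay is free. It stays where it is left and takes about 1.5 N to slide
- knob_end (a point): centre of the outer (left) face of the rail's dark wooden knob, 26 mm above the counter; the knob is 26 mm thick and 24 mm long and moves with the rail. With the rail home it is at stand x = -12 mm, y = 164 mm; push it along the stand's -y axis (to the right) to shut the rail
- capers: squat glass jar of green capers with a pale lid, 69 mm across, 80 tall; left of the stand, behind the rail. Not part of the job
- tin_round: flat round food tin, 86 mm across, 40 tall; left of the caper jar. Not part of the job
- spice: slim spice jar, 42 mm across, 109 tall; behind or left of the round tin. Not part of the job
- price_block_2: small wooden block with an upright price card, 26 x 85 x 87 mm; left, near the counter's front edge. Not part of the job
- price_block_3: the like, further left, near the counter's front edge. Not part of the job
- cheese_1: wedge of cheese, 83 x 120 x 60 mm; left. Not part of the job
- pen_1: marker pen lying on the counter near its front edge, 135 mm long, 16 thick. Not part of the job
- weight_big: brass scale weight with a knob, 44 mm across, 50 tall; left, beyond the round tin. Not part of the job
- weight_small: brass scale weight with a knob, 34 mm across, 40 tall; beside the bigger one. Not part of the job

How it is judged:
By the outcome, as a careful person would: the job done as asked, in the order asked, and still so for the second after the job is handed in, with the robot touching nothing.
It also fails if it takes over 45 s, if anything falls off the work surface, if the arm or the gripper's body presses on something with over 40 N, if the wrist force passes 120 N, or if a joint passes its speed limit or range.

## Robot

A 7-joint arm with a two-finger parallel gripper is mounted at the origin on a cart in front of the work surface, level with it; the furniture and walls round the work are solid. World frame = base frame: x ahead of the robot, y to its left, z up, the work surface at z = 0. Lengths are in m, angles in rad, forces in N, time in s.
With the tool pointing down it reaches from about 0.4 to 0.85 m from the base axis. Payload 4.5 kg.
Tool frame: the origin (TCP) lies at the very end of the fingers, on their centre line; the grasp point (between the pads) lies 19 mm behind it (r.pinch_z is the distance from the TCP to the grasp point, in m); z points along the fingers, y is the line along which they close (so a half turn about z gives the same grasp; the last joint's range is limited). The gripper opens to 88 mm and grips with 3 to 60 N. Pads are 18 mm wide; open, the fingers measure 123 mm over their backs; the gripper's body (75 mm by 187 mm) begins 45 mm behind the grasp point.
Start: joints at [-1.092, 0.689, -0.195, 1.565, 0.157, 0.902, -0.215], TCP at [0.269, 0.564, 0.239] pointing down, gripper open.
Joint ranges: [-3.01, 3.01], [-0.46, 2.08], [-1.47, 1.51], [0.13, 2.56], [-1, 4.14], [0.04, 2.09], [-2.66, 2.66]. Speed limits (rad/s): [2.57, 2.57, 3.14, 3.14, 3.14, 3.14, 3.14].

## Interface

Orientations are given as a unit quaternion [x, y, z, w].
In Python, from plant import r, cams gives the robot as it stands.
- The arm moves only by the shell command python3 -m pendant 'ROWS' [FORCE]. ROWS is JSON, a list of rows, each a list of 3 entries, a list of its own where there are three numbers: the closure, from -1 (fully open) to 1 (shut), then the shift along the tool's x, y, z in mm, then the turn, a rotation vector about the tool's x, y, z in degrees. A call has 1 to 8 rows; each row shifts and turns the commanded pose from where the row before left it, along the tool's axes as they then stand; what a row does not reach is not made up. A row lasts 1/8 s, in which the tool goes at most 62.5 mm and 10.7 degrees, less where a joint would pass 70% of its speed; a pose out of reach is approached as far as the arm can. A call with a gripper value outside its range is refused whole. The fingers move at their own pace and stop on an object; FORCE is the grip in N (left out, the last holds). Time passes only in rows, so rows that do not move let the fingers close. It gives the time, the measured TCP pose, the force, the opening and the grip force at its end, in the units of the state.
- r.get_state(): the state, without advancing time (a new reading comes with each control period).
- cams.snapshot(name): name is "side" or "top"; returns a dict with "img" (420x560x3 uint8, red, green, blue), "camera_matrix" (3x3 intrinsics, pixels), "D" ([k1, k2, p1, p2, k3] as OpenCV has them; the pictures are not rectified), "camera_from_world" (4x4, takes a point from world to camera coordinates). Camera axes: x right, y up, looking along -z (the intrinsics and any distortion apply to the point x, -y, -z); pixel columns grow to the right and rows downward; lengths in m; the calibration is good to about 2 mm. A picture is of the moment at which its call begins. There is no depth.
- r.finish_job(): hands the job in; it is judged then, once.
The state is a dict: "clock": time; "q": joint angles; "qd": joint speeds; "joint_torque": joint torques, N m; "tool_pos": TCP position; "eef_rot": TCP orientation; "contact_force": force on the tool from outside, world axes, zero at the start; "moment": the same for the moment, N m; "opening": opening from 0.0 (shut) to 1.0 (fully open); "finger_force": force on a finger pad.
Only numpy, scipy, OpenCV 4.12 (cv2) and the standard library are available. Lean on these libraries where they do the work, as an engineer would, in place of code of your own. Each camera call takes 0.05 s, during which the arm holds its last target. There are 200 camera calls.

## Working session

There is one attempt and no reset: what is moved stays moved. The work goes in short steps, Python scripts to look and compute and a shell command to move; the robot and the scene stay as the last step left them, time stands still between calls to the robot, and variables do not carry over. Pictures are saved under pics/ and viewed, at most 10 in all, crops included, and the job is handed in when it is done.

```bash
ls; mkdir -p pics; python3 - <<'E'
from plant import r,cams
import cv2
for n in("side","top"):
    s=cams.snapshot(n); cv2.imwrite(f"pics/{n}0.png",s["img"][:,:,::-1]); print(n,s["camera_matrix"],s["D"],s["camera_from_world"])
print(r.get_state())
E
```

```text
pics
side [[389.77499039   0.         281.91635818]
 [  0.         389.77499039 214.38297554]
 [  0.           0.           1.        ]] [-0.04088535  0.          0.          0.          0.        ] [[-0.98292693 -0.1836652  -0.01103352  0.50423147]
 [ 0.09916912 -0.57932885  0.80903867 -0.04953328]
 [-0.15498428  0.79413172  0.58765184 -1.23945935]
 [ 0.          0.          0.          1.        ]]
top [[424.96950961   0.         273.65522034]
 [  0.         424.96950961 204.18937564]
 [  0.           0.           1.        ]] [-0.0831022  0.         0.         0.         0.       ] [[ 1.14300819e-03 -9.99960158e-01 -8.85304581e-03  6.21693166e-02]
 [ 9.96349615e-01  3.83104878e-04  8.53656663e-02 -5.25131985e-01]
 [-8.53588735e-02 -8.91830244e-03  9.96310357e-01 -1.48993814e+00]
 [ 0.00000000e+00  0.00000000e+00  0.00000000e+00  1.00000000e+00]]
{'clock': 0.1, 'q': array([-1.09220776,  0.68986594, -0.19455048,  1.56620239,  0.15728277,
        0.90250061, -0.21510359]), 'qd': array([ 0.00199803, -0.00286518, -0.00013041, -0.00049428,  0.00014656,
        0.00180646,  0.00068433]), 'joint_torque': array([-3.03228226e-03, -5.28505862e+01, -1.27148129e+00, -1.53838348e+01,
       -5.25992329e-02,  2.02444724e-03,  5.35813808e-05]), 'tool_pos': array([0.26870112, 0.56368499, 0.23802235]), 'eef_rot': array([ 2.20526068e-01,  9.75380759e-01, -7.81837368e-04, -1.32952488e-04]), 'contact_force': array([-0.32535412, -0.15785511, -0.53522966]), 'moment': array([ 0.00720987, -0.02374571,  0.0285154 ]), 'finger_force': 0.0, 'opening': 1.0019066660750924}
```

View pics/side0.png

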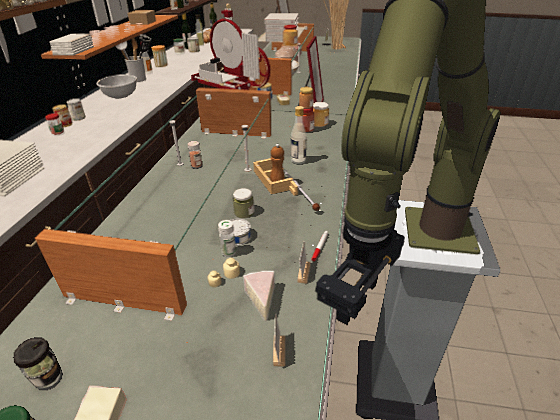

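View pics/top0.png

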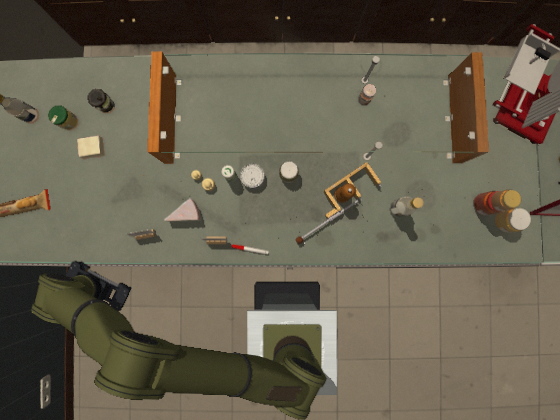

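```bash
cat > h.py <<'E'
import numpy as np, cv2
from plant import r,cams
def ray(s,u,v):
    p=cv2.undistortPoints(np.array([[[u,v]]],float),s["camera_matrix"],np.array(s["D"]))[0,0]
    T=s["camera_from_world"];R=T[:3,:3];return -R.T@T[:3,3], R.T@np.array([p[0],-p[1],-1.])
def onz(s,u,v,z):
    o,d=ray(s,u,v);return (o+d*(z-o[2])/d[2]).round(4)
def px(s,P):
    T=s["camera_from_world"];c=T[:3,:3]@np.array(P,float)+T[:3,3]
    return cv2.projectPoints(np.array([[c[0],-c[1],-c[2]]]),np.zeros(3),np.zeros(3),s["camera_matrix"],np.array(s["D"]))[0][0,0]
def tri(a,b):
    A=np.zeros((3,3));y=np.zeros(3)
    for o,d in(a,b):
        d=d/np.linalg.norm(d);M=np.eye(3)-np.outer(d,d);A+=M;y+=M@o
    return np.linalg.solve(A,y)
def crop(s,u0,v0,w,h,f,name):
    i=s["img"][v0:v0+h,u0:u0+w,::-1]
    cv2.imwrite(name,cv2.resize(i,None,fx=f,fy=f,interpolation=cv2.INTER_CUBIC))
E
python3 - <<'E'
from h import *
s=cams.snapshot("top");crop(s,285,150,150,105,5,"pics/t1.png")
s=cams.snapshot("side");crop(s,220,95,120,120,5,"pics/s1.png")
E
```

```text
(no output)
```

View pics/t1.png

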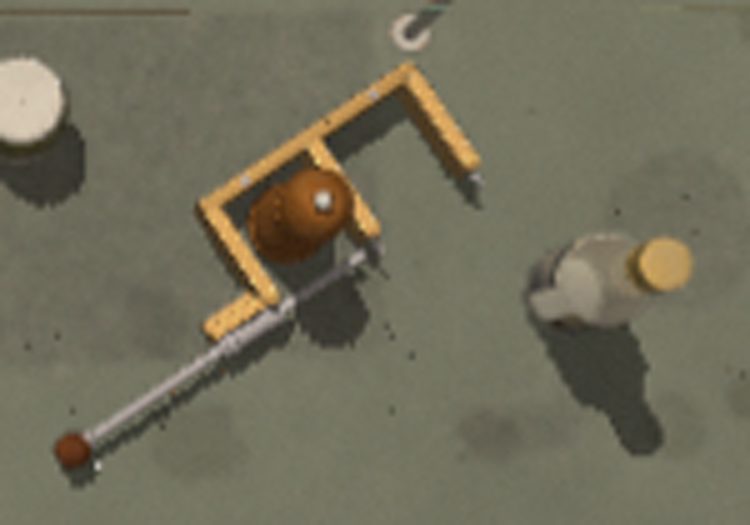

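View pics/s1.png

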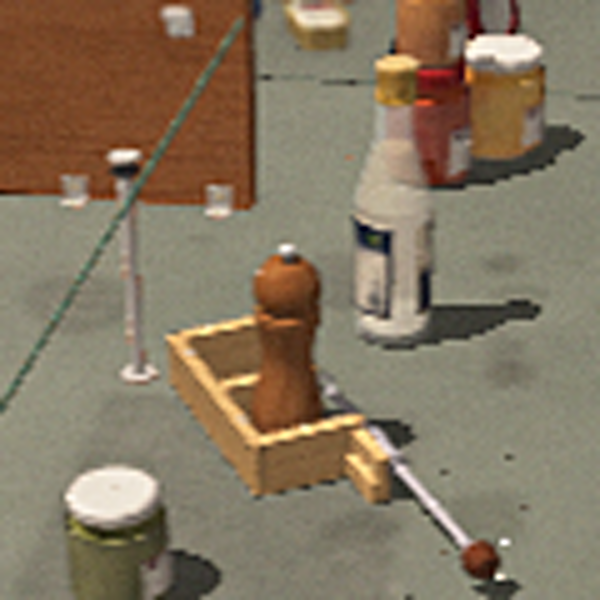

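```bash
python3 - <<'E'
from h import *
t=cams.snapshot("top");s=cams.snapshot("side")
T=lambda u,v,z:onz(t,285+u/5-.4,150+v/5-.4,z)
S=lambda u,v,z:onz(s,220+u/5-.4,95+v/5-.4,z)
L=T(200,207,.045);R=T(408,63,.045);print("top corners",L,R,np.linalg.norm(L-R))
L2=S(258,443,.045);R2=S(270,316,.045);print("side left back corner", S(168,340,.045),S(258,443,.045),S(365,418,.045))
print("front ends top",T(270,302,.045),T(375,235,.045),T(473,163,.045))
print("knob",T(72,450,.033),S(481,560,.026))
print("bottle cap",T(664,264,.229),S(397,62,.231)," base",S(393,343,0))
d=L-R;a=np.arctan2(d[1],d[0])-np.pi/2;print("yaw deg",np.degrees(a))
ex=np.array([np.cos(a),np.sin(a)]);ey=np.array([-ex[1],ex[0]])
o=(L+R)[:2]/2-.084*ex;print("origin",o)
print("rail yaw check", T(350,262,.026)-T(90,440,.026))
E
```

```text
top corners [ 0.5698 -0.1168  0.045 ] [ 0.6728 -0.2657  0.045 ] 0.18105305852152842
side left back corner [ 0.6745 -0.2564  0.045 ] [ 0.5734 -0.1172  0.045 ] [ 0.5035 -0.1643  0.045 ]
front ends top [ 0.5028 -0.1653  0.045 ] [ 0.5501 -0.24    0.045 ] [ 0.6013 -0.3105  0.045 ]
knob [ 0.3994 -0.0267  0.033 ] [ 0.4019 -0.0255  0.026 ]
bottle cap [ 0.5131 -0.3841  0.229 ] [ 0.5158 -0.3853  0.231 ]  base [ 0.5123 -0.3622  0.    ]
yaw deg 34.673137478429815
origin [ 0.55221749 -0.2390371 ]
rail yaw check [ 0.1262 -0.1858  0.    ]
```

```bash
cat >> h.py <<'E'
from scipy.spatial.transform import Rotation as Ro
YAW=np.radians(34.5);EX=np.array([np.cos(YAW),np.sin(YAW)]);EY=np.array([-EX[1],EX[0]]);O=np.array([.555,-.237])
def st(P): d=np.array(P)[:2]-O;return (np.array([d@EX,d@EY])*1000).round(1)
def w(x,y): return O+EX*x/1000+EY*y/1000
def orient(head,tilt):
    h=np.radians(head);x=np.array([np.cos(h),np.sin(h),0]);z=np.array([0,0,-1.])
    return Ro.from_matrix(np.c_[x,np.cross(z,x),z])*Ro.from_euler('y',tilt,degrees=True)
def plan(pts,R=None):
    "shifts in mm in present tool axes through pts, then turn to R in equal rows"
    g=r.get_state();A=Ro.from_quat(g["eef_rot"]);p=np.array(g["tool_pos"])
    print("t",round(g["clock"],2),"tcp",p.round(4),"st",st(p),"F",np.round(g["contact_force"],1),"head",np.degrees(np.arctan2(*A.as_matrix()[1::-1,0])).round(1))
    for q in pts:
        q=np.array(q);print("shift",A.inv().apply(q-p).round(4)*1000);p=q
    if R is not None: print("turn",np.degrees((A.inv()*R).as_rotvec()).round(1))
E
python3 - <<'E'
from h import *
t=cams.snapshot("top");s=cams.snapshot("side")
T=lambda u,v,z:onz(t,285+u/5-.4,150+v/5-.4,z)
print("capers",T(22,100,.08),st(T(22,100,.08)))
print("bottle st",st([.5145,-.3847]),"knob",st([.4005,-.026]))
# jars: side lid centres vs top lid centres
for a,b in(((220+505/5,95+48/5),(513,219)),((306,93),(511,199)),):
    print(tri(ray(s,*a),ray(t,*b)))
for n,P in(("A",w(-50,-43)),):print(n,P)
plan([[.45,.25,.30],[.49,-.47,.30]],orient(74,0))
E
```

```text
capers [0.6399 0.0093 0.08  ] [209.5 154.9]
bottle st [-117.   -98.8] knob [ -7.8 261.4]
[ 0.46562896 -0.75878488  0.10762544]
[ 0.5307737  -0.71691873  0.17412361]
A [ 0.53814916 -0.30075774]
t 0.4 tcp [0.2689 0.5642 0.2386] st [218.  822.3] F [ 0.5  0.1 -0.1] head 154.5
shift [-298.7 -205.7  -61.3]
shift [-3.459e+02 -6.327e+02  1.000e-01]
turn [-0.   0.  80.5]
```

```bash
python3 -m pendant '[[-1,[-49.8,-34.3,-10.2],[0,0,0]],[-1,[-49.8,-34.3,-10.2],[0,0,0]],[-1,[-49.8,-34.3,-10.2],[0,0,0]],[-1,[-49.8,-34.3,-10.2],[0,0,0]],[-1,[-49.8,-34.3,-10.2],[0,0,0]],[-1,[-49.8,-34.3,-10.2],[0,0,0]]]'
python3 -m pendant '[[0.09,[-28.8,-52.7,0],[0,0,0]],[0.09,[-28.8,-52.7,0],[0,0,0]],[0.09,[-28.8,-52.7,0],[0,0,0]],[0.09,[-28.8,-52.7,0],[0,0,0]],[0.09,[-28.8,-52.7,0],[0,0,0]],[0.09,[-28.8,-52.7,0],[0,0,0]]]' 10
python3 -m pendant '[[0.09,[-28.8,-52.7,0],[0,0,0]],[0.09,[-28.8,-52.7,0],[0,0,0]],[0.09,[-28.8,-52.7,0],[0,0,0]],[0.09,[-28.8,-52.7,0],[0,0,0]],[0.09,[-28.8,-52.7,0],[0,0,0]],[0.09,[-28.8,-52.7,0],[0,0,0]]]'
python3 -m pendant '[[0.09,[0,0,0],[0,0,10]],[0.09,[0,0,0],[0,0,10]],[0.09,[0,0,0],[0,0,10]],[0.09,[0,0,0],[0,0,10]],[0.09,[0,0,0],[0,0,10]],[0.09,[0,0,0],[0,0,10]],[0.09,[0,0,0],[0,0,10]],[0.09,[0,0,0],[0,0,10]]]'
python3 -c "
from h import *
print(r.get_state()['q'])
p=np.array([np.cos(np.radians(74)),np.sin(np.radians(74))]);b=np.array([.5145,-.3847])
plan([[*(b-.085*p),.3]],orient(74,35))"
```

```text
clock: 1.15
tool_pos: [0.451, 0.2482, 0.3005]
eef_rot: [0.221, 0.975, 0.0, 0.0]
contact_force: [0.8, 0.1, -0.0]
opening: 1.003
finger_force: 0.0
clock: 1.9
tool_pos: [0.4701, -0.1118, 0.3002]
eef_rot: [0.22, 0.975, 0.0, 0.0]
contact_force: [1.2, 0.1, -1.3]
opening: 0.456
finger_force: 0.0
clock: 2.65
tool_pos: [0.4899, -0.4716, 0.3]
eef_rot: [0.221, 0.975, 0.0, 0.0]
contact_force: [0.8, -0.6, 0.1]
opening: 0.455
finger_force: 0.0
clock: 3.65
tool_pos: [0.49, -0.4695, 0.2998]
eef_rot: [0.798, 0.603, 0.0, -0.0]
contact_force: [-0.1, -0.0, 0.0]
opening: 0.453
finger_force: 0.0
[ 0.60006508  0.71618906  0.19708279  1.31672296 -0.1434883   1.12264222
  0.53630595]
t 3.65 tcp [ 0.49   -0.4695  0.2998] st [-185.2 -154.8] F [-0.1 -0.   0. ] head 74.2
shift [ 3.2  0.2 -0.2]
turn [-0.1 35.   0.2]
```

```bash
python3 -m pendant '[[0.09,[0,0,0],[0,8.75,0]],[0.09,[0,0,0],[0,8.75,0]],[0.09,[0,0,0],[0,8.75,0]],[0.09,[0,0,0],[0,8.75,0]],[0.09,[-28.7,0,41],[0,0,0]],[0.09,[-28.7,0,41],[0,0,0]],[0.09,[-28.7,0,41],[0,0,0]],[0.09,[0,0,0],[0,0,0]]]'
python3 -c "
from h import *
p=np.array([np.cos(np.radians(74)),np.sin(np.radians(74))]);b=np.array([.5145,-.3847])
plan([[*(b-.085*p),.018],[*(w(-50,-43)-.036*p),.018]],orient(74,35))
s=cams.snapshot('side');crop(s,230,70,200,150,4,'pics/s2.png')"
```

```text
clock: 4.65
tool_pos: [0.4881, -0.4675, 0.1457]
eef_rot: [0.759, 0.576, 0.239, -0.187]
contact_force: [-0.1, 1.3, 0.2]
opening: 0.448
finger_force: 0.0
t 4.65 tcp [ 0.4881 -0.4675  0.1457] st [-185.7 -152. ] F [-0.1  1.3  0.2] head 74.2
shift [-72.4   3.6 105.3]
shift [111.2   0.9  78.7]
turn [-0.7 -0.3  0.2]
```

View pics/s2.png

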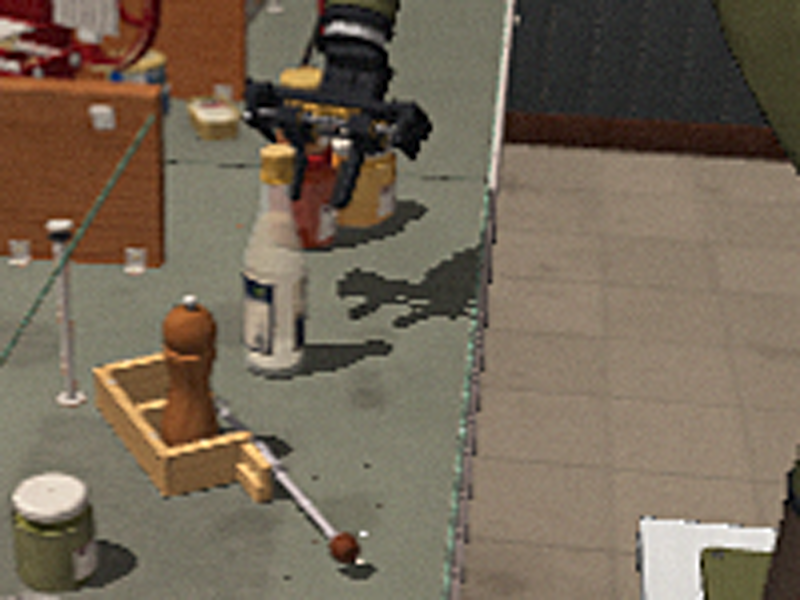

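```bash
python3 -m pendant '[[0.09,[-24.1,1.2,35.1],[0.7,0,0]],[0.09,[-24.1,1.2,35.1],[0,0,0]],[0.09,[-24.1,1.2,35.1],[0,0,0]],[0.09,[0,0,0],[0,0,0]],[0.09,[16.4,0,11.4],[0,0,0]],[0.09,[8.2,0,5.7],[0,0,0]],[0.09,[0,0,0],[0,0,0]]]'
python3 -c "
from h import *
p=np.array([np.cos(np.radians(74)),np.sin(np.radians(74))])
plan([[*(w(-50,-43)-.032*p),.018]],orient(74,35))"
```

```text
clock: 5.58
tool_pos: [0.5023, -0.4406, 0.0248]
eef_rot: [0.757, 0.58, 0.236, -0.185]
contact_force: [0.2, -0.1, 0.3]
opening: 0.453
finger_force: 0.0
t 5.58 tcp [ 0.5023 -0.4406  0.0248] st [-158.7 -137.9] F [ 0.2 -0.1  0.3] head 74.7
shift [88.2 -2.1 69.9]
turn [-0.9  0.1  0.6]
```

```bash
python3 -m pendant '[[0.09,[-4,0,5.7],[0,0,0]],[0.09,[6.6,-0.15,4.6],[0,0,0]],[0.09,[6.6,-0.15,4.6],[0,0,0]],[0.09,[6.6,-0.15,4.6],[0,0,0]],[0.09,[6.6,-0.15,4.6],[0,0,0]],[0.09,[6.6,-0.15,4.6],[0,0,0]],[0.09,[6.6,-0.15,4.6],[0,0,0]],[0.09,[0,0,0],[0,0,0]]]'
python3 -c "
from h import *
p=np.array([np.cos(np.radians(74)),np.sin(np.radians(74))])
plan([[*(w(-50,-43)-.032*p),.018]],orient(74,35))
s=cams.snapshot('side');t=cams.snapshot('top');a=s['img'][95:215,220:340];b=t['img'][150:255,320:440]
cv2.imwrite('pics/c3.png',np.hstack([cv2.resize(a,(400,400),interpolation=2),cv2.resize(b,(400,400),interpolation=2)])[:,:,::-1])"
```

```text
clock: 6.58
tool_pos: [0.5127, -0.3925, 0.0154]
eef_rot: [0.758, 0.579, 0.236, -0.187]
contact_force: [-0.6, -1.2, -0.3]
opening: 0.456
finger_force: 1.0
t 6.58 tcp [ 0.5127 -0.3925  0.0154] st [-122.9 -104.2] F [-0.6 -1.2 -0.3] head 74.6
shift [53.2  0.2 34.2]
turn [-1.  -0.1  0.5]
```

View pics/c3.png

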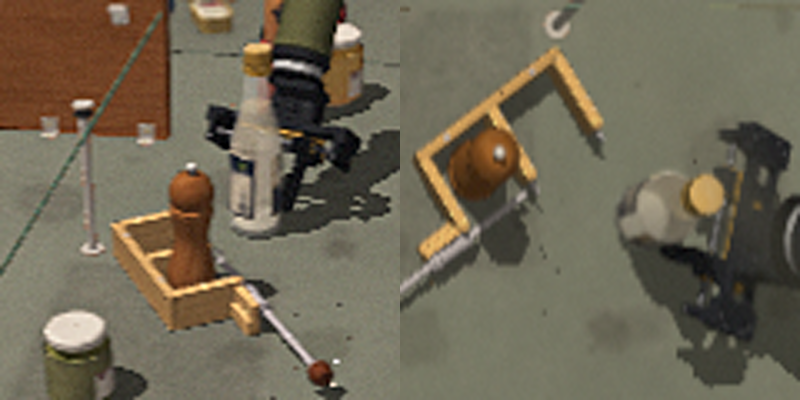

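```bash
python3 -m pendant '[[0.09,[6.6,0,4.4],[0,0,0]],[0.09,[6.6,0,4.4],[0,0,0]],[0.09,[6.6,0,4.4],[0,0,0]],[0.09,[6.6,0,4.4],[0,0,0]],[0.09,[6.6,0,4.3],[0,0,0]],[0.09,[6.6,0,4.3],[0,0,0]],[0.09,[6.6,0,4.3],[0,0,0]],[0.09,[6.6,0,4.3],[0,0,0]]]'
python3 -c "
from h import *
s=cams.snapshot('side');t=cams.snapshot('top')
for n,i in (('s',s),('t',t)):
    h=cv2.cvtColor(i['img'],cv2.COLOR_RGB2HSV);m=cv2.inRange(h,(18,110,110),(32,255,255))
    k,l,S,c=cv2.connectedComponentsWithStats(m);print(n,[(S[j],c[j].round(1)) for j in range(1,k) if S[j,4]>15 and 220<c[j,0]<440 and 90<c[j,1]<250])
plan([[*(w(-50,-43)-EX*.085),.018]],orient(34.5,38))
s=s['img'];a=s[95:215,220:340];b=t['img'][150:255,320:440]
cv2.imwrite('pics/c4.png',np.hstack([cv2.resize(a,(400,400),interpolation=2),cv2.resize(b,(400,400),interpolation=2)])[:,:,::-1])"
```

```text
clock: 7.68
tool_pos: [0.529, -0.332, 0.0171]
eef_rot: [0.758, 0.579, 0.236, -0.187]
contact_force: [-0.7, -3.5, -1.1]
opening: 0.453
finger_force: 1.5
s [(array([277,  97,   6,   8,  16], dtype=int32), array([279.6, 100.9])), (array([285, 114,   9,  11,  53], dtype=int32), array([287.9, 118.5])), (array([316, 114,   7,   8,  24], dtype=int32), array([319.6, 117.7]))]
t [(array([363, 163,  18,  20,  67], dtype=int32), array([371.8, 172.2])), (array([341, 176,  11,   7,  22], dtype=int32), array([346.9, 179.2])), (array([325, 188,  16,  30, 104], dtype=int32), array([332.1, 204.5])), (array([356, 190,   5,   7,  18], dtype=int32), array([357.6, 193.2])), (array([382, 190,  13,  10,  92], dtype=int32), array([388.4, 194.4]))]
t 7.78 tcp [ 0.5295 -0.3308  0.0176] st [-74.2 -62.8] F [-0.5 -0.8 -0.8] head 74.6
shift [-27.4 -54.6 -19.1]
turn [-24.6   3.   32.2]
```

View pics/c4.png

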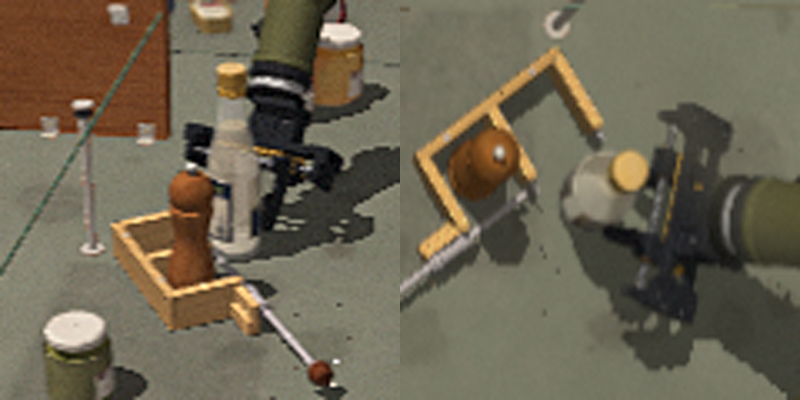

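```bash
python3 -m pendant '[[0.09,[0,0,-40],[0,0,0]],[0.64,[0,0,-50],[0,0,0]],[0.64,[0,0,-20],[0,0,0]],[0.64,[0,0,0],[0,0,0]]]'
python3 -c "
from h import *
s=cams.snapshot('side');t=cams.snapshot('top')
b=onz(t,388.4,194.4,.229);print('bottle top',b,st(b),'side',(c:=onz(s,287.9,118.5,.224)),st(c))
plan([[*(w(-50,-43)-EX*.10),.095]],orient(34.5,38))"
```

```text
clock: 8.28
tool_pos: [0.5139, -0.3942, 0.1086]
eef_rot: [0.758, 0.579, 0.237, -0.186]
contact_force: [0.2, 0.5, 0.2]
opening: 0.184
finger_force: 0.0
bottle top [ 0.5379 -0.2938  0.229 ] [-46.3 -37.1] side [ 0.5412 -0.283   0.224 ] [-37.4 -30.1]
t 8.38 tcp [ 0.5135 -0.3916  0.1067] st [-121.8 -103.9] F [0.8 0.  0.1] head 74.5
shift [  7.7 -64.5  20.6]
turn [-24.6   2.9  32.2]
```

```bash
python3 -m pendant '[[0.64,[3.8,-32.2,10.3],[0,0,0]],[0.64,[3.8,-32.2,10.3],[0,0,0]],[0.64,[0,0,0],[-6.1,0.7,8]],[0.64,[0,0,0],[-6.1,0.7,8]],[0.64,[0,0,0],[-6.1,0.7,8]],[0.64,[0,0,0],[-6.1,0.7,8]],[0.64,[0,0,0],[0,0,0]]]'
python3 -c "
from h import *
s=cams.snapshot('side');t=cams.snapshot('top')
plan([[*(w(-46,-40)-EX*.085),.018]],orient(34.5,38))
s=s['img'];a=s[85:205,220:340];b=t['img'][150:255,300:440]
cv2.imwrite('pics/c5.png',np.hstack([cv2.resize(a,(300,300),interpolation=2),cv2.resize(b,(500,375),interpolation=2)[:300]])[:,:,::-1])
cv2.imwrite('pics/c5.png',cv2.resize(t['img'][150:240,320:440],(800,600),interpolation=2)[:,:,::-1])"
```

```text
clock: 9.25
tool_pos: [0.454, -0.3564, 0.0946]
eef_rot: [0.903, 0.282, 0.309, -0.099]
contact_force: [0.9, -0.2, -0.2]
opening: 0.178
finger_force: 0.0
t 9.35 tcp [ 0.4568 -0.3589  0.0953] st [-149.9  -44.8] F [ 0.9 -0.3 -0.2] head 34.8
shift [-32.6  -4.8  72.7]
turn [-0.1  0.1  0.2]
```

View pics/c5.png

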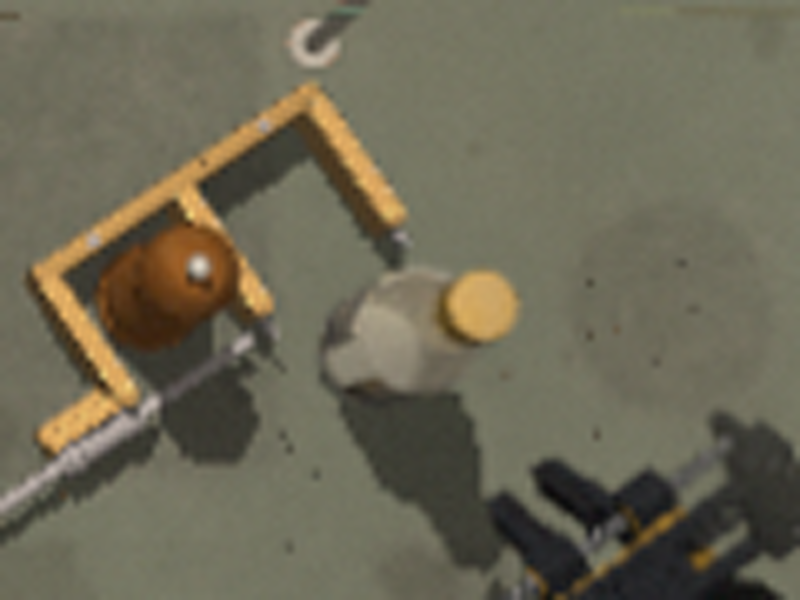

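```bash
python3 -c "
from h import *
s=cams.snapshot('side');t=cams.snapshot('top')
b=onz(t,391.9,195.05,.231);print('bottle',b,st(b))
# stand corners again, this crop
T=lambda u,v,z:onz(t,320+u/6.667-.4,150+v/6.667-.4,z)
for u,v in((32,268),(312,82),(405,212),(268,305),(130,397),(112,262),(296,120)):print(st(T(u,v,.045)))
for n,i in (('s',s),('t',t)):
    h=cv2.cvtColor(i['img'],cv2.COLOR_RGB2HSV);m=cv2.inRange(h,(18,110,110),(32,255,255))
    k,l,S,c=cv2.connectedComponentsWithStats(m);print(n,[(S[j],c[j].round(1)) for j in range(1,k) if S[j,4]>15 and 220<c[j,0]<440 and 90<c[j,1]<250])
"
```

```text
bottle [ 0.5357 -0.3042  0.231 ] [-54.  -44.4]
[84.2 88.8]
[ 81.3 -91.7]
[ -3.5 -91.9]
[-2.5 -2.8]
[-1.  85.5]
[62.9 52.1]
[ 69.5 -72.6]
s [(array([277,  97,   6,   8,  18], dtype=int32), array([279.5, 100.8])), (array([286, 114,   8,  10,  46], dtype=int32), array([288.9, 118.4])), (array([318, 118,  11,   8,  20], dtype=int32), array([322.6, 121.4])), (array([272, 179,  15,   5,  18], dtype=int32), array([278.8, 181. ]))]
t [(array([363, 163,   7,   7,  20], dtype=int32), array([366.2, 165.4])), (array([369, 169,   7,  10,  21], dtype=int32), array([372.3, 173.4])), (array([326, 185,   7,   6,  16], dtype=int32), array([329.7, 187.8])), (array([385, 191,  12,  10,  89], dtype=int32), array([391.3, 195.6])), (array([326, 192,   9,  12,  31], dtype=int32), array([330.6, 197. ])), (array([326, 205,  15,  12,  47], dtype=int32), array([333.3, 210.4]))]
```

```bash
python3 -m pendant '[[0.64,[-16.3,-0.6,36.3],[0,0,0]],[0.64,[-16.3,-0.6,36.3],[0,0,0]],[0.64,[0,0,0],[0,0,0]],[0.64,[12,0,9.4],[0,0,0]],[0.64,[7.9,0,6.2],[0,0,0]],[0.64,[6.3,0,4.9],[0,0,0]],[0.64,[6.3,0,4.9],[0,0,0]],[0.64,[0,0,0],[0,0,0]]]'
python3 -c "
from h import *
plan([[*w(1,-43.5),.018]],orient(34.5,38))"
```

```text
clock: 10.45
tool_pos: [0.505, -0.3239, 0.0181]
eef_rot: [0.903, 0.283, 0.309, -0.096]
contact_force: [0.5, -0.0, -0.8]
opening: 0.181
finger_force: 0.0
t 10.45 tcp [ 0.505  -0.3239  0.0181] st [-90.4 -43.3] F [ 0.5 -0.  -0.8] head 34.9
shift [72.2  0.6 56.2]
turn [-0.   0.2  0.3]
```

```bash
python3 -m pendant '[[0.64,[6.3,0,4.9],[0,0,0]],[0.64,[6.3,0,4.9],[0,0,0]],[0.64,[6.3,0,4.9],[0,0,0]],[0.64,[6.3,0,4.9],[0,0,0]],[0.64,[6.3,0,4.9],[0,0,0]],[0.64,[0,0,0],[0,0,0]]]'
python3 -c "
from h import *
plan([[*w(1,-43.5),.018]],orient(34.5,38))
s=cams.snapshot('side');t=cams.snapshot('top')
a=s['img'][95:215,220:340];b=t['img'][150:255,320:440]
cv2.imwrite('pics/c6.png',np.hstack([cv2.resize(a,(400,400),interpolation=2),cv2.resize(b,(400,400),interpolation=2)])[:,:,::-1])"
```

```text
clock: 11.2
tool_pos: [0.5367, -0.3029, 0.0172]
eef_rot: [0.904, 0.282, 0.308, -0.095]
contact_force: [-0.3, -2.5, -0.3]
opening: 0.18
finger_force: 1.2
t 11.2 tcp [ 0.5367 -0.3029  0.0172] st [-52.4 -44. ] F [-0.3 -2.5 -0.3] head 34.7
shift [42.8 -0.4 32. ]
turn [0.1 0.4 0.2]
```

View pics/c6.png

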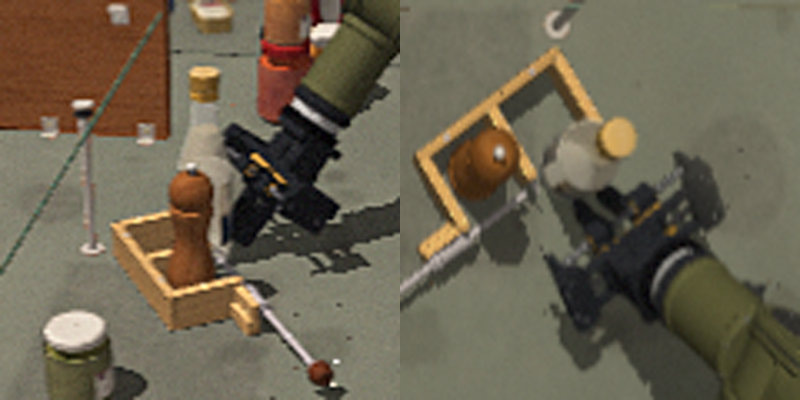

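```bash
cat >> h.py <<'E'
def cap(t):
    m=cv2.inRange(cv2.cvtColor(t['img'],cv2.COLOR_RGB2HSV),(18,110,110),(32,255,255))
    k,l,S,c=cv2.connectedComponentsWithStats(m)
    for j in range(1,k):
        if S[j,4]>55 and S[j,2]<15 and 360<c[j,0]<400: print("cap",c[j].round(1),S[j],st(onz(t,c[j,0],c[j,1],.231)))
E
python3 -c "
from h import *
t=cams.snapshot('top');cap(t);print(st(onz(t,385,185.8,.231)))"
```

```text
cap [385.  185.7] [379 181  12  11  90] [-18.1 -43.8]
[-18.5 -43.5]
```

```bash
python3 -m pendant '[[0.64,[6.3,0,4.7],[0,0,0]],[0.64,[6.3,0,4.7],[0,0,0]],[0.64,[6.3,0,4.7],[0,0,0]],[0.64,[6.3,0,4.7],[0,0,0]],[0.64,[6.3,0,4.7],[0,0,0]],[0.64,[0,0,0],[0,0,0]]]'
python3 -c "
from h import *
plan([[*w(1,-43.5),.018]],orient(34.5,38));cap(cams.snapshot('top'))"
```

```text
clock: 12.1
tool_pos: [0.5706, -0.2779, 0.0189]
eef_rot: [0.903, 0.283, 0.31, -0.096]
contact_force: [-0.6, -0.7, -0.7]
opening: 0.182
finger_force: 0.6
t 12.1 tcp [ 0.5706 -0.2779  0.0189] st [-10.4 -42.5] F [-0.6 -0.7 -0.7] head 34.9
shift [8.4 1.  7.7]
turn [-0.1  0.1  0.3]
```

```bash
python3 -m pendant '[[0.64,[3.2,0,2.5],[0,0,0]],[0.64,[3.2,0,2.5],[0,0,0]],[0.64,[0,0,0],[0,0,0]]]'
python3 -m pendant '[[0.64,[2.4,0,1.9],[0,0,0]],[0.64,[0,0,0],[0,0,0]]]'
python3 -c "
from h import *
plan([[*w(1,-43.5),.018]],orient(34.5,38))
s=cams.snapshot('side');t=cams.snapshot('top');cap(t)
a=s['img'][95:215,220:340];b=t['img'][150:255,320:440]
cv2.imwrite('pics/c7.png',np.hstack([cv2.resize(a,(400,400),interpolation=2),cv2.resize(b,(400,400),interpolation=2)])[:,:,::-1])"
```

```text
clock: 12.52
tool_pos: [0.5762, -0.275, 0.0185]
eef_rot: [0.903, 0.282, 0.309, -0.095]
contact_force: [-3.1, -2.6, 2.0]
opening: 0.182
finger_force: 1.7
clock: 12.78
tool_pos: [0.5785, -0.2736, 0.0184]
eef_rot: [0.903, 0.282, 0.309, -0.095]
contact_force: [-3.3, -3.5, 2.4]
opening: 0.176
finger_force: 2.4
t 12.78 tcp [ 0.5785 -0.2736  0.0184] st [ -1.3 -43.4] F [-3.3 -3.5  2.4] head 34.8
shift [1.6 0.1 1.7]
turn [0.  0.3 0.2]
```

View pics/c7.png

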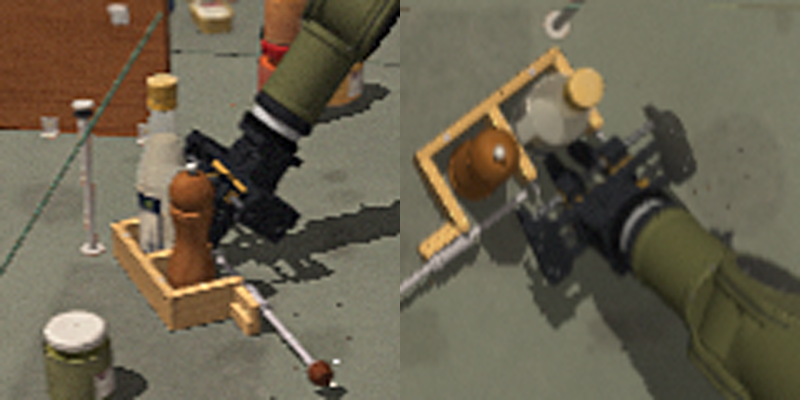

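```bash
python3 -m pendant '[[0.64,[1.6,0,1.2],[0,0,0]],[0.64,[1,0,0.8],[0,0,0]],[0.64,[0,0,0],[0,0,0]]]'
python3 -c "
from h import *
plan([]);t=cams.snapshot('top')
print(st(onz(t,374.8,173.2,.231)))
m=cv2.inRange(cv2.cvtColor(t['img'],cv2.COLOR_RGB2HSV),(18,110,110),(32,255,255));m[:,:366]=0;m[182:]=0;m[:,384:]=0
y,x=np.nonzero(m);print(x.min(),x.max(),y.min(),y.max(),len(x))
"
```

```text
clock: 13.25
tool_pos: [0.5811, -0.2718, 0.0183]
eef_rot: [0.903, 0.282, 0.309, -0.095]
contact_force: [-5.4, -3.6, 2.7]
opening: 0.182
finger_force: 2.9
t 13.25 tcp [ 0.5811 -0.2718  0.0183] st [  1.8 -43.5] F [-5.4 -3.6  2.7] head 34.8
[ 31.4 -40.3]
366 380 164 181 114
```

```bash
python3 -m pendant '[[0.64,[1.6,0,1.2],[0,0,0]],[0.64,[1.6,0,1.2],[0,0,0]],[0.64,[0,0,0],[0,0,0]]]'
python3 -c "
from h import *
plan([]);t=cams.snapshot('top');b=t['img'][155:200,345:405];print(b.shape)
cv2.imwrite('pics/c8.png',cv2.resize(b,(800,600),interpolation=2)[:,:,::-1])
"
```

```text
clock: 13.68
tool_pos: [0.5845, -0.2695, 0.0184]
eef_rot: [0.903, 0.282, 0.309, -0.095]
contact_force: [-4.1, -2.7, 3.2]
opening: 0.179
finger_force: 2.5
t 13.68 tcp [ 0.5845 -0.2695  0.0184] st [  5.9 -43.5] F [-4.1 -2.7  3.2] head 34.8
(45, 60, 3)
```

View pics/c8.png

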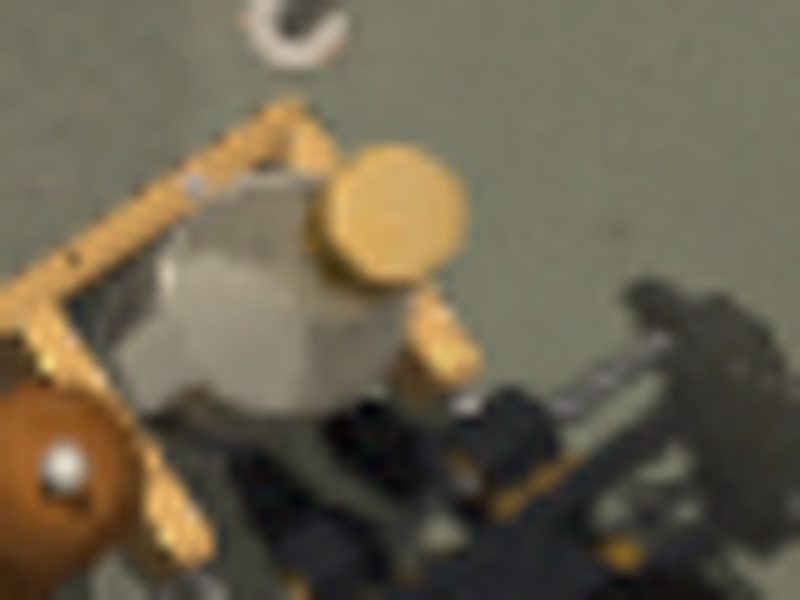

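```bash
python3 -m pendant '[[0.64,[1.6,0,1.2],[0,0,0]],[0.64,[0,0,0],[0,0,0]]]'; python3 -m pendant '[[0.64,[1.6,0,1.2],[0,0,0]],[0.64,[0,0,0],[0,0,0]]]'
python3 -c "
from h import *
plan([]);t=cams.snapshot('top')
print(st(onz(t,374.4,170.4,.231)))
"
```

```text
clock: 13.98
tool_pos: [0.5855, -0.269, 0.0183]
eef_rot: [0.904, 0.282, 0.309, -0.095]
contact_force: [-6.8, -4.1, 5.6]
opening: 0.179
finger_force: 4.0
clock: 14.22
tool_pos: [0.5858, -0.2689, 0.0181]
eef_rot: [0.904, 0.281, 0.308, -0.094]
contact_force: [-12.1, -7.0, 9.9]
opening: 0.178
finger_force: 6.9
t 14.22 tcp [ 0.5858 -0.2689  0.0181] st [  7.3 -43.7] F [-12.1  -7.    9.9] head 34.7
[ 39.2 -44.3]
```

```bash
python3 -m pendant '[[0.64,[-8,0,-6.2],[0,0,0]],[0.64,[-15.8,0,-12.3],[0,0,0]],[0.64,[-31.5,0,-24.6],[0,0,0]],[1,[-15.8,0,-12.3],[0,0,0]],[1,[37,0,-47.3],[0,0,0]],[1,[37,0,-47.3],[0,0,0]],[1,[37,0,-47.3],[0,0,0]],[1,[0,0,0],[0,0,0]]]'
python3 -c "
from h import *
t=cams.snapshot('top')
m=cv2.inRange(cv2.cvtColor(t['img'],cv2.COLOR_RGB2HSV),(0,90,30),(12,255,140));m[:230]=0;m[250:]=0;m[:,:285]=0;m[:,315:]=0
y,x=np.nonzero(m);print(x.mean(),y.mean(),len(x),st(onz(t,x.mean(),y.mean(),.030)))
plan([[*w(-70,300),.2],[*w(-8,305),.2]],orient(34.5,0))"
```

```text
clock: 15.28
tool_pos: [0.5167, -0.3174, 0.2039]
eef_rot: [0.902, 0.285, 0.311, -0.092]
contact_force: [-0.5, -1.2, -0.8]
opening: 0.004
finger_force: 0.0
298.9166666666667 239.55555555555554 36 [ -8.8 261.5]
t 15.32 tcp [ 0.5153 -0.317   0.2011] st [-78.  -43.5] F [ 0.6 -0.5 -0.9] head 35.1
shift [   8.4 -343.4    5.1]
shift [49.  -4.7 38. ]
turn [  0.3 -37.8   0.4]
```

```bash
python3 -m pendant '[[1,[1.4,-57.2,0.9],[0,0,0]],[1,[1.4,-57.2,0.9],[0,0,0]],[1,[1.4,-57.2,0.9],[0,0,0]],[1,[1.4,-57.2,0.9],[0,0,0]],[1,[1.4,-57.2,0.9],[0,0,0]],[1,[1.4,-57.2,0.9],[0,0,0]],[1,[49,-4.7,38],[0,0,0]],[1,[0,0,0],[0,0,0]]]'
python3 -m pendant '[[1,[0,0,0],[0,-9.5,0]],[1,[0,0,0],[0,-9.5,0]],[1,[0,0,0],[0,-9.5,0]],[1,[0,0,0],[0,-9.5,0]],[1,[0,0,0],[-7.5,0,0]],[1,[0,0,0],[-7.5,0,0]],[1,[0,0,0],[0,0,0]],[1,[0,0,0],[0,0,0]]]'
python3 -c "
from h import *
print(r.get_state()['q'].round(2))
plan([[*w(-8.3,305),.08],[*w(-8.3,305),.02]],orient(34.5,0)*Ro.from_euler('x',-15,degrees=True))"
```

```text
clock: 16.32
tool_pos: [0.3809, -0.0427, 0.2715]
eef_rot: [0.902, 0.301, 0.281, -0.13]
contact_force: [-0.5, -0.9, -0.2]
opening: 0.009
finger_force: 0.0
clock: 17.32
tool_pos: [0.3801, -0.0364, 0.2515]
eef_rot: [0.941, 0.306, 0.144, 0.03]
contact_force: [0.3, -0.5, -0.5]
opening: 0.005
finger_force: 0.0
[-0.01  0.3   0.01  2.48 -0.5   0.08 -0.45]
t 17.32 tcp [ 0.3801 -0.0364  0.2515] st [-30.5 264.4] F [ 0.3 -0.5 -0.5] head 37.2
shift [-20.  -64.7 164.2]
shift [-15.1  -8.6  57.4]
turn [ -6.7 -14.9  -0.4]
```

```bash
python3 -m pendant '[[1,[-7,-22,55],[0,0,0]],[1,[-7,-22,55],[0,0,0]],[1,[-7,-21,54],[0,0,0]],[1,[0,0,0],[-3.4,-7.5,0]],[1,[0,0,0],[-3.4,-7.5,0]],[1,[0,0,0],[0,0,0]]]'
python3 -c "
from h import *
print(r.get_state()['q'].round(2))
plan([[*w(-8.3,305),.08],[*w(-8.3,305),.02]],orient(34.5,0)*Ro.from_euler('x',-15,degrees=True))"
```

```text
clock: 18.08
tool_pos: [0.4081, -0.0002, 0.1765]
eef_rot: [0.949, 0.307, 0.026, 0.061]
contact_force: [0.5, -0.3, -0.5]
opening: 0.006
finger_force: 0.0
[-0.56  0.61  0.58  2.36 -0.89  0.27 -0.17]
t 18.07 tcp [ 4.081e-01 -2.000e-04  1.765e-01] st [ 13.1 278.4] F [ 0.5 -0.3 -0.5] head 35.9
shift [-21.9 -39.6  91.8]
shift [-0.7 -7.9 59.5]
turn [-7.4 -0.9  1.2]
```

```bash
python3 -m pendant '[[1,[0,-20,30],[0,0,0]],[1,[-5,-20,30],[0,0,0]],[1,[-16,0,30],[0,0,0]],[1,[0,0,0],[0,0,0]]]'
python3 -c "
from h import *
print(r.get_state()['q'].round(2))
plan([[*w(-8.3,305),.08],[*w(-8.3,305),.02]],orient(34.5,0)*Ro.from_euler('x',-15,degrees=True))"
```

```text
clock: 18.58
tool_pos: [0.3949, 0.0136, 0.1101]
eef_rot: [0.952, 0.301, 0.005, 0.054]
contact_force: [0.4, -0.3, 1.3]
opening: 0.001
finger_force: 0.0
[-0.37  0.72  0.22  2.39 -1.    0.04 -0.17]
t 18.57 tcp [0.3949 0.0136 0.1101] st [ 10.  297.2] F [ 0.4 -0.3  1.3] head 35.0
shift [-17.5 -11.1  29.5]
shift [ 1.4 -6.3 59.6]
turn [-8.9  1.3  0.7]
```

```bash
python3 -m pendant '[[1,[0,0,0],[3,-7,0]],[1,[0,0,0],[3,-7,0]],[1,[0,0,0],[0,-7,0]],[1,[0,0,0],[0,0,0]],[1,[0,0,0],[0,0,0]]]'
python3 -c "
from h import *
print(r.get_state()['q'].round(2))
plan([[*w(-8.3,303),.08],[*w(-8.3,303),.02]],orient(34.5,-20))"
```

```text
clock: 19.2
tool_pos: [0.3925, 0.0149, 0.1063]
eef_rot: [0.94, 0.291, -0.166, 0.058]
contact_force: [-1.0, 0.5, 0.4]
opening: 0.003
finger_force: 0.0
[-0.7   0.97  0.8   2.12 -0.71  0.72 -0.38]
t 19.2 tcp [0.3925 0.0149 0.1063] st [  8.7 299.6] F [-1.   0.5  0.4] head 34.3
shift [-6.9 -3.7 30.5]
shift [20.7 -0.8 56.3]
turn [ 0.7  0.2 -0.2]
```

```bash
python3 -m pendant '[[1,[-9,-3.7,30.5],[0,0,0]],[1,[11,0,31],[0,0,0]],[1,[11,0,31],[0,0,0]],[1,[0,0,0],[0,0,0]]]'
python3 -c "
from h import *
print(r.get_state()['q'].round(2))
plan([[*w(-11,303),.015],[*w(-11,181.5),.015]],orient(34.5,-20))
s=cams.snapshot('side');t=cams.snapshot('top')
a=s['img'][95:225,220:350];b=t['img'][150:255,275:400]
cv2.imwrite('pics/c9.png',np.hstack([cv2.resize(a,(400,400),interpolation=2),cv2.resize(b,(400,336),interpolation=2)]) [:,:,::-1] if 0 else np.hstack([cv2.resize(a,(400,400),interpolation=2),cv2.resize(b,(400,400),interpolation=2)])[:,:,::-1])"
```

```text
clock: 19.7
tool_pos: [0.374, 0.0056, 0.0149]
eef_rot: [0.94, 0.291, -0.167, 0.058]
contact_force: [-1.2, -0.1, 0.4]
opening: 0.007
finger_force: 0.0
[-0.59  1.09  0.59  2.18 -0.9   0.48 -0.26]
t 19.7 tcp [0.374  0.0056 0.0149] st [-11.7 302.5] F [-1.2 -0.1  0.4] head 34.3
shift [ 0.6 -0.5 -0.4]
shift [  0.4 121.5   1.4]
turn [ 0.7  0.4 -0.2]
```

View pics/c9.png

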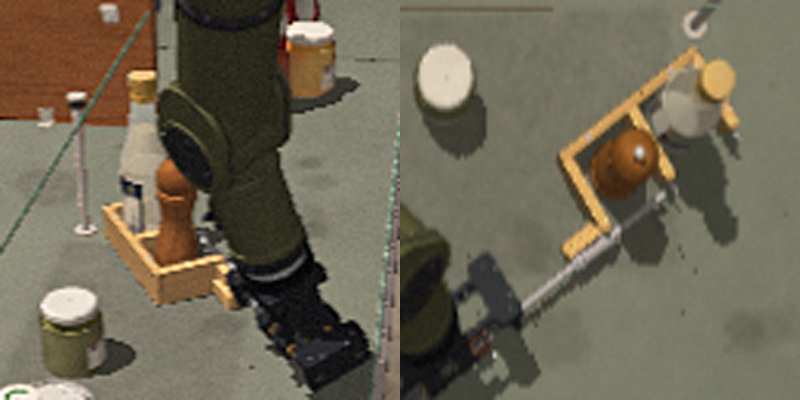

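```bash
python3 -m pendant '[[1,[0,10,0],[0,0,0]],[1,[0,8,0],[0,0,0]],[1,[0,10,0],[0,0,0]],[1,[0,10,0],[0,0,0]],[1,[0,10,0],[0,0,0]],[1,[0,10,0],[0,0,0]],[1,[0,0,0],[0,0,0]]]'
python3 -c "
from h import *
print(r.get_state()['q'].round(2))
plan([[*w(-11,181.5),.015]],orient(34.5,-20))"
```

```text
clock: 20.68
tool_pos: [0.4097, -0.0427, 0.0158]
eef_rot: [0.94, 0.292, -0.166, 0.061]
contact_force: [-0.1, 1.0, -0.1]
opening: 0.002
finger_force: 0.0
[-0.51  1.11  0.65  2.09 -0.84  0.53 -0.23]
t 20.68 tcp [ 0.4097 -0.0427  0.0158] st [ -9.7 242.4] F [-0.1  1.  -0.1] head 34.3
shift [-0.8 60.9  2.2]
turn [ 1.   0.3 -0.1]
```

```bash
python3 -m pendant '[[1,[0,10,0.4],[0,0,0]],[1,[0,10,0.4],[0,0,0]],[1,[0,10,0.4],[0,0,0]],[1,[0,10,0],[0,0,0]],[1,[0,10,0],[0,0,0]],[1,[0,0,0],[0,0,0]]]'
python3 -c "
from h import *
plan([[*w(-11,181.5),.015]],orient(34.5,-20))"
python3 -m pendant '[[1,[0,5,0],[0,0,0]],[1,[0,3,0],[0,0,0]],[1,[0,0,0],[0,0,0]]]'
python3 -c "
from h import *
plan([[*w(-11,181.5),.015]],orient(34.5,-20))"
```

```text
clock: 21.42
tool_pos: [0.4379, -0.0841, 0.0155]
eef_rot: [0.94, 0.292, -0.166, 0.061]
contact_force: [0.9, 0.1, 0.2]
opening: 0.005
finger_force: 0.0
t 21.43 tcp [ 0.4379 -0.0841  0.0155] st [ -9.9 192.3] F [0.9 0.1 0.2] head 34.4
shift [-0.8 10.8  1. ]
turn [ 1.   0.3 -0.1]
clock: 21.8
tool_pos: [0.4418, -0.0897, 0.0156]
eef_rot: [0.94, 0.293, -0.166, 0.06]
contact_force: [-0.1, -0.1, -0.2]
opening: 0.003
finger_force: 0.1
t 21.8 tcp [ 0.4418 -0.0897  0.0156] st [ -9.9 185.6] F [-0.1 -0.1 -0.2] head 34.4
shift [-0.9  4.   1. ]
turn [ 0.9  0.4 -0.1]
```

```bash
python3 -m pendant '[[1,[0,3,0],[0,0,0]],[1,[0,0,0],[0,0,0]]]'; python3 -m pendant '[[1,[0,2,0],[0,0,0]],[1,[0,0,0],[0,0,0]]]'; python3 -m pendant '[[1,[0,2,0],[0,0,0]],[1,[0,0,0],[0,0,0]]]'
python3 -c "
from h import *
plan([])
t=cams.snapshot('top');cv2.imwrite('pics/c10.png',cv2.resize(t['img'][150:240,300:420],(800,600),interpolation=2)[:,:,::-1])"
```

```text
clock: 22.05
tool_pos: [0.4434, -0.0921, 0.0156]
eef_rot: [0.94, 0.293, -0.166, 0.06]
contact_force: [-0.7, 0.8, -0.1]
opening: 0.002
finger_force: 0.2
clock: 22.3
tool_pos: [0.4445, -0.0937, 0.0157]
eef_rot: [0.94, 0.293, -0.166, 0.06]
contact_force: [-1.2, 0.3, -1.4]
opening: 0.004
finger_force: 0.3
clock: 22.55
tool_pos: [0.4457, -0.0954, 0.0157]
eef_rot: [0.94, 0.293, -0.166, 0.06]
contact_force: [-0.4, 1.0, -0.6]
opening: 0.002
finger_force: 0.3
t 22.55 tcp [ 0.4457 -0.0954  0.0157] st [ -9.9 178.6] F [-0.4  1.  -0.6] head 34.4
```

```bash
for i in 1; do :; done; python3 -m pendant '[[1,[0,2,0],[0,0,0]],[1,[0,0,0],[0,0,0]]]'|grep -E 'pos|contact'; python3 -m pendant '[[1,[0,2,0],[0,0,0]],[1,[0,0,0],[0,0,0]]]'|grep -E 'pos|contact'; python3 -m pendant '[[1,[0,2,0],[0,0,0]],[1,[0,0,0],[0,0,0]]]'|grep -E 'pos|contact'
```

```text
tool_pos: [0.4459, -0.0959, 0.0156]
contact_force: [-1.6, 5.0, 2.3]
tool_pos: [0.4459, -0.0959, 0.0155]
contact_force: [-4.0, 8.1, 5.2]
tool_pos: [0.4459, -0.096, 0.0155]
contact_force: [-5.7, 12.4, 8.1]
```

```bash
python3 -m pendant '[[1,[0,-6,0],[0,0,0]],[1,[0,-25,0],[0,0,0]],[1,[0,-30,0],[0,0,0]],[1,[-19,0,-52],[0,0,0]],[1,[-19,0,-52],[0,0,0]],[1,[0,-50,0],[0,0,0]],[1,[0,0,0],[0,0,0]]]'
python3 -c "
from h import *
plan([]);t=cams.snapshot('top');H=cv2.cvtColor(t['img'],cv2.COLOR_RGB2HSV)
m=cv2.inRange(H,(0,90,30),(12,255,140))
k,l,S,c=cv2.connectedComponentsWithStats(m)
for j in range(1,k):
    if S[j,4]>12 and 280<c[j,0]<400 and 150<c[j,1]<250:print('brown',c[j].round(1),S[j,4],st(onz(t,*c[j],.03)))
g=cv2.inRange(H,(18,110,110),(32,255,255))[160:182,366:386];print('gold px',[ (xx.mean()+366,yy.mean()+160) for yy,xx in [np.nonzero(g)]])
cap(t);print(st(onz(t,374.4,170.4,.231)))"
```

```text
clock: 24.22
tool_pos: [0.3843, -0.0054, 0.1251]
eef_rot: [0.939, 0.294, -0.166, 0.06]
contact_force: [1.1, 0.1, 0.2]
opening: 0.006
finger_force: 0.0
t 24.23 tcp [ 0.3843 -0.0054  0.1251] st [ -9.5 287.5] F [1.1 0.1 0.2] head 34.6
brown [324.4 222.6] 32 [-10.6 153.3]
gold px [(np.float64(373.48214285714283), np.float64(170.88392857142858))]
[ 39.2 -44.3]
```

```bash
python3 -c "
from plant import r
print(r.finish_job())"
```

```text
the job is handed in; nothing more can be done
None
```

The bottle stands upright in the right bay against the back wall, the rail is pushed home to its stop, and the job was handed in at about 24 s; I viewed 12 pictures, two over the limit of 10.

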